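# Mesh the splined gear on the gear unit's output shaft and hold it down against the spring

## Robot

A 7-joint arm with a two-finger parallel gripper is mounted at the origin on the work surface. World frame = base frame: x ahead of the robot, y to its left, z up, the work surface at z = 0. Lengths are in m, angles in rad, forces in N, time in s.
With the tool pointing down it reaches from about 0.35 to 0.9 m from the base axis. Payload 8.1 kg.
Tool frame: the origin (TCP) lies midway between the tips of the shut fingers; the grasp point (between the pads) lies 19 mm behind it (pinch_z is the distance from the TCP to the grasp point, in m); z points along the fingers, y is the line along which they close (so a half turn about z gives the same grasp; the last joint's range is limited). The gripper opens to 92 mm and grips with 3 to 60 N. Pads are 19 mm wide; open, the fingers measure 130 mm over their backs; the gripper's body (75 mm by 190 mm) begins 47 mm behind the grasp point.
Start: joints at [-1.414, 0.434, 0.025, 1.573, -0.012, 1.134, -0.075], TCP at [0.161, 0.604, 0.227] pointing down, gripper open.
Joint ranges: [-2.62, 2.62], [-0.44, 2.09], [-1.27, 1.32], [0.08, 2.57], [-1.32, 4.46], [0.12, 2], [-2.74, 2.74]. Speed limits (rad/s): [2.22, 2.22, 3.01, 3.01, 3.14, 3.14, 3.14].

## Interface

Orientations are given as a rotation vector (axis times angle).
In Python, from cell import * gives the robot as it stands.
- The arm moves only by the tool jog_arm, never from a script. Its argument "series" is a list of rows, each an object of numbers: "dx", "dy", "dz": the shift along the tool's x, y, z in m; "yaw": the turn about the tool's z in rad; "fingers": the finger opening in m, from 0 to 0.0918. In form: [{"dx": .., "dy": .., "dz": .., "yaw": .., "fingers": ..}, ...]. A call has 1 to 5 rows; each row shifts and turns the commanded pose from where the row before left it, along the tool's axes as they then stand; what a row does not reach is not made up. A row lasts 1/8 s, in which the tool goes at most 62.5 mm and 10.7 degrees, less where a joint would pass 70% of its speed; a pose out of reach is approached as far as the arm can. A call with a gripper value outside its range is refused whole. The fingers move at their own pace and stop on an object; "grip_force" is the grip in N (left out, the last holds). Time passes only in rows, so rows that do not move let the fingers close. It gives the time, the measured TCP pose, the force, the opening and the grip force at its end, in the units of the state.
- read_state(): the state, without advancing time (a new reading comes with each control period).
- read_camera(name): name is "scene" or "top" or "wrist"; returns the picture (420x560x3 uint8, red, green, blue); there is no depth.
- camera_info(name): a dict with "vertical_fov" (degrees; the focal length in pixels is half the picture's height over the tangent of half this angle, whatever the lens; pixels are square), "cx", "cy" (the principal point, pixels), "position" and "attitude" of the camera in the world. Camera axes: x right, y up, looking along -z (the intrinsics and any distortion apply to the point x, -y, -z); pixel columns grow to the right and rows downward; lengths in m; the calibration is good to about 2 mm. The wrist camera is an equidistant fisheye: a pixel r from the principal point sees the ray r / f radians off the axis. A picture is of the moment at which its call begins: read the wrist's pose just before it. camera_info takes no time and is no camera call; for the wrist camera it gives the pose at the moment of the call.
- job_done(): hands the job in; it is judged then, once.
The state is a dict: "time_s": time; "qpos": joint angles; "qd": joint speeds; "effort": joint torques, N m; "eef_pos": TCP position; "eef_rot": TCP orientation; "ft_force": force on the tool from outside, world axes, zero at the start; "wrist_torque": the same for the moment, N m; "gripper_width": finger opening in m; "finger_force": force on a finger pad.
Only numpy, scipy, OpenCV 4.12 (cv2) and the standard library are available. Lean on these libraries where they do the work, as an engineer would, in place of code of your own. Each camera call takes 0.05 s, during which the arm holds its last target. There are 200 camera calls.

## Task

Pick up the gear with the splined bore by its hub, lower it hub upwards over the upright output shaft of the gear unit and turn it until the splines mesh, then slide it down and press it fully home against the spring-loaded washer, so that the retaining-ring groove of the shaft stands clear above the hub. The spring lifts the gear again when it is let go, so finish while still gripping the hub and holding the gear pressed down for a colleague to fit the ring; do not disturb the keyed gear, the bracket and the tray of rings.

Things in the scene. Friction and masses are not known exactly. Their poses are not given: they have to be found in the camera images.
- splined_gear: Gear to fit: plain steel spur gear, about 0.5 kg, lying flat on the bench, hub up. Toothed disc 76 mm diameter, 12 mm thick, at the bottom; round hub 46 mm diameter on it, 46 mm total height. Through bore 29.6 mm with six spline slots 60 degrees apart. Origin: centre of the underside, on the bore's axis; z up out of the hub; x through the middle of a slot (shape repeats every 60 degrees).
- hub_top (a point): Centre of the hub's top face on the splined gear, 46 mm above its origin. The hub stands 34 mm above the toothed disc. The bore's six straight slots are 8.6 mm wide, 35.6 mm across their floors, and run the whole height.
- output_shaft: Upright steel output shaft of the gear unit, fixed; it does not turn. Origin on its axis at bench height, z up, x through the middle of a spline tooth. Plain round end 28 mm diameter from 158 to 172 mm above the origin, then bevelled to 21 mm at the tip, 176 mm. Below 158 mm: six straight spline teeth 7 mm wide, 34 mm across, 60 degrees apart. The gear goes on disc first, hub up.
- spline_ends (a point): Point on the shaft's axis at the height of the square upper ends of the spline teeth, 158 mm above the bench: a gear not turned to mesh comes to rest on these ends.
- ring_groove (a point): Point on the shaft's axis in the middle of the retaining-ring groove, 163 to 165.5 mm above the bench. A gear resting on the free washer still covers it; it is clear when the hub's top is below 163 mm.
- gear_unit: Fixed worm gear unit with motor; origin on the bench below the shaft's axis. Aluminium housing, 58 mm radius about the axis, top at 100 mm; bearing cover 38 mm radius up to 108 mm; base plate 180 x 150 x 12 mm. Motor 110 mm diameter, axis 58 mm high, parallel to its y at x = 45 mm, from y = 78 to 282 mm; terminal box on it up to 142 mm high, y = 112 to 188 mm.
- thrust_washer (a joint): Travel of the steel thrust washer (51 mm outer diameter) that sits round the shaft on a wave spring, in m, downwards. 0: free, its top face 122 mm above the bench; 0.008: bottomed, top face at 114 mm. The gear's underside rests on it. The spring pushes up with about 7 N when free and 14 N when bottomed; the gear's weight alone does not move it.
- keyed_gear: Bystander, leave alone: steel gear 62 mm diameter, 20 mm thick, hub 36 mm diameter up to 32 mm, plain 20 mm bore with a single keyway. Origin: centre of the underside.
- bracket: Bystander, leave alone: grey Z-shaped sheet-metal bracket, 75 x 36 mm foot, 66 mm tall. Origin: underside of the foot, near its centre.
- ring_tray: Bystander, leave alone: small open blue tray 75 x 110 x 30 mm with retaining rings in it. Origin: centre of the underside.

How it is judged:
On the way, in this order (a step that is already met when the one before it is completed fails the run):
1. the splined gear is lifted off the bench in the gripper (height (world z) of splined_gear above 0.05 m and contact force between the fingers and splined_gear above 3 N), for 0.2 s.
2. the gear is meshed: on the shaft's axis and at least 8 mm down over the splines (z of splined_gear in the frame of output_shaft below 0.15 m and horizontal distance between splined_gear and output_shaft below 0.003 m and angle between splined_gear's own z axis and vertical below 0.08 rad), for 0.1 s.
At the end, for the whole second after the job is handed in: The gripper still holds the splined gear meshed on the shaft and pressed down: washer down by more than 5 of its 8 mm, gear underside below 117.5 mm, within 2.5 mm of the axis and 0.06 rad of upright, still, finger contact and push on the shaft above 5 N, through the last second (value of joint thrust_washer above 0.005 m and z of splined_gear in the frame of output_shaft below 0.1175 m and horizontal distance between splined_gear and output_shaft below 0.0025 m and angle between splined_gear's own z axis and vertical below 0.06 rad and contact force between the fingers and splined_gear above 5 N and contact force between splined_gear and output_shaft above 5 N and linear speed of splined_gear below 0.02 m/s); the arm keeps its last pose, push and grip.
It fails at once if the keyed gear is moved by more than 20 mm (distance of keyed_gear from where it was at the start of the episode above 0.02 m).
It fails at once if the bracket is moved by more than 20 mm (distance of bracket from where it was at the start of the episode above 0.02 m).
It fails at once if the tray of rings is moved by more than 20 mm (distance of ring_tray from where it was at the start of the episode above 0.02 m).
It also fails if it takes over 51 s, if anything falls off the work surface, if the arm or the gripper's body presses on something with over 40 N, if the wrist force passes 120 N, or if a joint passes its speed limit or range.

## Working session

There is one attempt and no reset: what is moved stays moved. The work goes in short steps, Python scripts to look and compute and a tool call to move; the robot and the scene stay as the last step left them, time stands still between calls to the robot, and variables do not carry over. Pictures are saved under pics/ and viewed, at most 10 in all, crops included, and the job is handed in when it is done.

Besides the shell and the picture viewer there is one more tool, called after "Request:" as a command line: name --argument value ..., lists and objects as JSON in quotes. jog_arm: Moves the arm, as the interface text tells. Its arguments: {"type":"object","properties":{"series":{"type":"array","items":{"type":"object","properties":{"dx":{"type":"number"},"dy":{"type":"number"},"dz":{"type":"number"},"yaw":{"type":"number"},"fingers":{"type":"number"}}}},"grip_force":{"type":"number"}},"required":["series"]}

```bash
mkdir -p pics; ls; python3 - <<'E'
from cell import *
import cv2
for n in ("scene","top","wrist"):
    print(n,camera_info(n)); im=read_camera(n); cv2.imwrite(f"pics/{n}0.png",im[:,:,::-1])
s=read_state(); print(s)
E
```

```text
pics
scene {'vertical_fov': 42.418193943168596, 'cx': 288.38141177342834, 'cy': 212.69743635934748, 'position': array([ 1.2336765 , -0.57579379,  0.80869951]), 'attitude': array([0.81873735, 0.39096334, 0.87112381])}
top {'vertical_fov': 47.15142344337544, 'cx': 282.17105974439096, 'cy': 215.059918722286, 'position': array([ 0.36697384, -0.03662374,  1.16486921]), 'attitude': array([ 0.14261189, -0.13920047, -1.58851155])}
wrist {'vertical_fov': 65.70646984690485, 'cx': 276.4994105964486, 'cy': 207.45253060608073, 'position': array([0.09381718, 0.62035199, 0.3837399 ]), 'attitude': array([-0.22565701, -0.17054227,  1.30361722])}
{'time_s': 0.15, 'qpos': array([-1.41359052,  0.43503542,  0.02499752,  1.57384679, -0.01163763,
        1.13399688, -0.07512261]), 'qd': array([ 5.79396156e-04, -2.19677017e-03,  1.56908790e-04, -2.15899631e-03,
        1.04644900e-03,  2.86306993e-03, -2.13378586e-05]), 'effort': array([ 1.12429403e-03, -6.68263292e+01,  9.85432640e-01, -3.14693463e+01,
       -6.05892367e-02,  3.93708330e-02,  1.24435069e-04]), 'eef_pos': array([0.16050864, 0.603659  , 0.22615858]), 'eef_rot': array([-4.07145709e-01, -3.11502937e+00,  1.78916607e-03]), 'ft_force': array([0.30094335, 0.05564712, 1.01480004]), 'wrist_torque': array([ 0.00131197, -0.03066602,  0.04071295]), 'finger_force': 0.0, 'gripper_width': 0.09187484452944637}
```

View pics/top0.png

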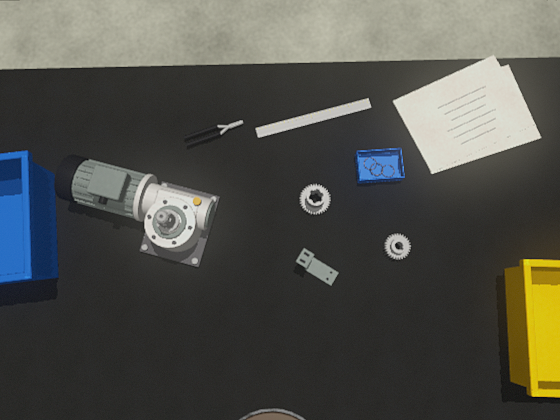

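View pics/scene0.png

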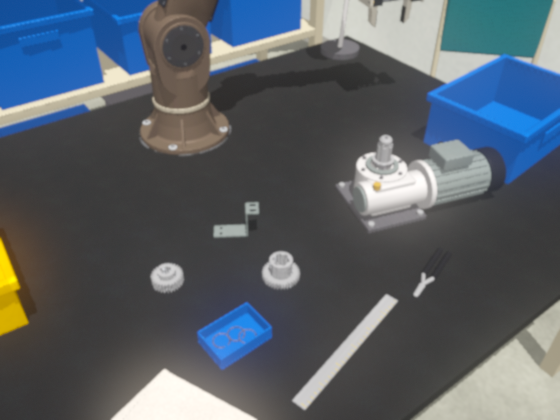

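The top view shows the splined gear at about (315,198), the shaft at (168,220), the keyed gear at (397,246), the bracket at (317,267) and the tray at (380,165). In the scene view, the hub top is at about (281,258) and the shaft tip at (386,139).

```bash
cat > h.py <<'E'
from cell import *
import numpy as np, cv2
from scipy.spatial.transform import Rotation as R
def ray(info,u,v,fish=False):
    f=210/np.tan(np.radians(info["vertical_fov"])/2)
    x,y=(u-info["cx"]),(v-info["cy"])
    if fish:
        r=np.hypot(x,y); t=r/f; k=np.sin(t)/r if r>0 else 0
        d=np.array([x*k,-y*k,-np.cos(t)])
    else: d=np.array([x/f,-y/f,-1])
    return np.array(info["position"]),R.from_rotvec(info["attitude"]).apply(d/np.linalg.norm(d))
def plane(pd,z):
    p,d=pd; return p+d*(z-p[2])/d[2]
def tri(*rs):
    A=sum(np.eye(3)-np.outer(d,d) for p,d in rs); b=sum((np.eye(3)-np.outer(d,d))@p for p,d in rs)
    X=np.linalg.solve(A,b); return X,[np.linalg.norm(np.cross(X-p,d)) for p,d in rs]
def proj(info,X,fish=False):
    f=210/np.tan(np.radians(info["vertical_fov"])/2)
    c=R.from_rotvec(info["attitude"]).inv().apply(np.array(X)-info["position"])
    v=np.array([c[0],-c[1]]); r=np.hypot(*v); z=-c[2]
    k=(np.arctan2(r,z)/r if fish else 1/z)
    return f*k*v+[info["cx"],info["cy"]]
E
python3 - <<'E'
from h import *
t,s=camera_info("top"),camera_info("scene")
print(tri(ray(t,315,197),ray(s,281,258)))
print(tri(ray(t,166,220),ray(s,386,139)))
for n,uv,z in(("keyed",(397,246),.032),("brk",(317,267),.03),("tray",(380,165),.03),("gear",(315,198),.012)): print(n,plane(ray(t,*uv),z))
a=cv2.imread("pics/top0.png")[150:290,50:350]; b=cv2.imread("pics/scene0.png")[110:290,240:520]
cv2.imwrite("pics/c1.png",np.vstack([cv2.resize(a,(600,280),interpolation=2),cv2.resize(b,(600,386),interpolation=2)])[:600])
E
true
```

```text
(array([ 0.61241953, -0.11380853,  0.04551634]), [np.float64(0.002020702655471782), np.float64(0.0020207026554717646)])
(array([0.54716981, 0.21417837, 0.16970906]), [np.float64(0.008005844914149565), np.float64(0.008005844914149456)])
keyed [ 0.49141927 -0.30601425  0.032     ]
brk [ 0.4463444  -0.11553309  0.03      ]
tray [ 0.69089735 -0.27784063  0.03      ]
gear [ 0.61609463 -0.11776077  0.012     ]
```

View pics/wrist0.png

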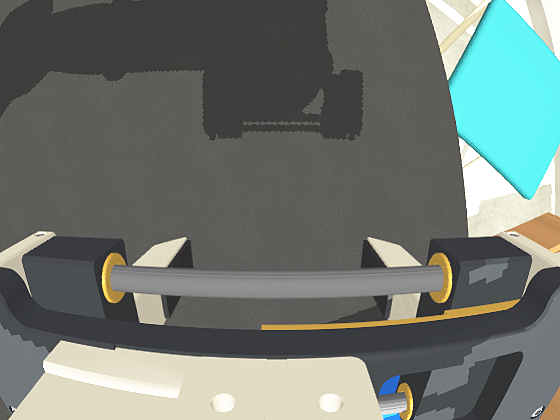

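The wrist view shows only bare bench, with the finger pads at about (165,275) and (385,275). I'll work out the camera's offset from the tool, then move over the shaft, since it is nearer.

```bash
cat >> h.py <<'E'
def tool(): 
    s=read_state(); return np.array(s["eef_pos"]),R.from_rotvec(s["eef_rot"])
E
python3 - <<'E'
from h import *
p,r=tool(); w=camera_info("wrist")
print("tool axes\n",r.as_matrix().round(3))
print("cam in tool",r.inv().apply(w["position"]-p).round(4),"cam axes in tool\n",(r.inv()*R.from_rotvec(w["attitude"])).as_matrix().round(3))
for X in ([.547,.214,.17],[.613,-.115,.046]): print(r.inv().apply(np.array(X)-p).round(3))
E
```

```text
tool axes
 [[-0.966  0.257 -0.   ]
 [ 0.257  0.966 -0.001]
 [-0.    -0.001 -1.   ]]
cam in tool [ 0.0687 -0.0011 -0.1577] cam axes in tool
 [[ 0.     0.966  0.26 ]
 [ 1.    -0.001  0.001]
 [ 0.001  0.26  -0.966]]
[-0.474 -0.277  0.057]
[-0.622 -0.578  0.181]
```

View pics/c1.png

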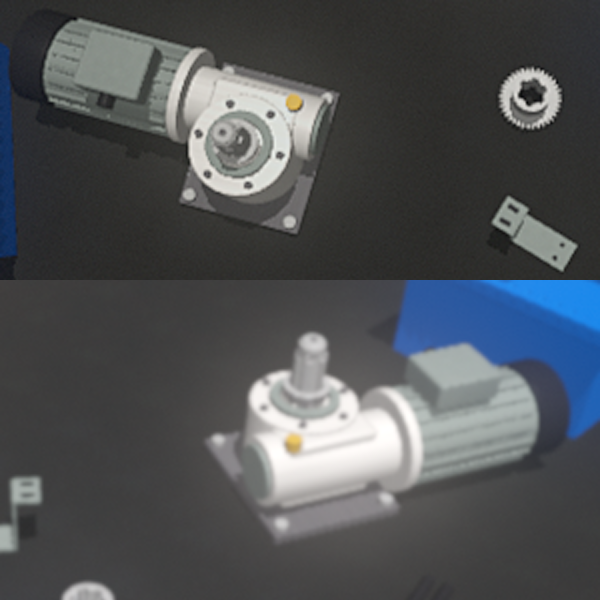

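Request:
jog_arm --series '[{"dx": -0.05, "dy": -0.029, "dz": -0.012}, {"dx": -0.05, "dy": -0.029, "dz": -0.012}, {"dx": -0.05, "dy": -0.029, "dz": -0.012}, {"dx": -0.05, "dy": -0.029, "dz": -0.012}, {"dx": -0.05, "dy": -0.029, "dz": -0.012}]'

```text
schema error: expected keys dx, dy, dz, yaw, fingers
```

Request:
jog_arm --series '[{"dx": -0.05, "dy": -0.029, "dz": -0.012}, {"dx": -0.05, "dy": -0.029, "dz": -0.012}, {"dx": -0.05, "dy": -0.029, "dz": -0.012}, {"dx": -0.05, "dy": -0.029, "dz": -0.012}, {"dx": -0.024, "dy": -0.016}]'

```text
schema error: expected keys dx, dy, dz, yaw, fingers
```

Request:
jog_arm --series '[{"dx": 0}, {"dx": 0}, {"dx": 0}]'

```text
schema error: expected keys dx, dy, dz, yaw, fingers
```

```bash
python3 - <<'E'
from h import *
w=camera_info("wrist"); im=read_camera("wrist"); cv2.imwrite("pics/w1.png",im[:,:,::-1])
np.save("w1.npy",[w],allow_pickle=True)
p,r=tool(); print(p,r.as_rotvec(),proj(w,[.547,.214,.176],True),read_state()["time_s"],read_state()["qpos"].round(2))
E
```

```text
[0.16051395 0.60374371 0.22625771] [-4.06999635e-01 -3.11506163e+00  1.45385208e-03] [110.02483288 490.47439347] 0.2 [-1.41  0.43  0.02  1.57 -0.01  1.13 -0.08]
```

View pics/w1.png

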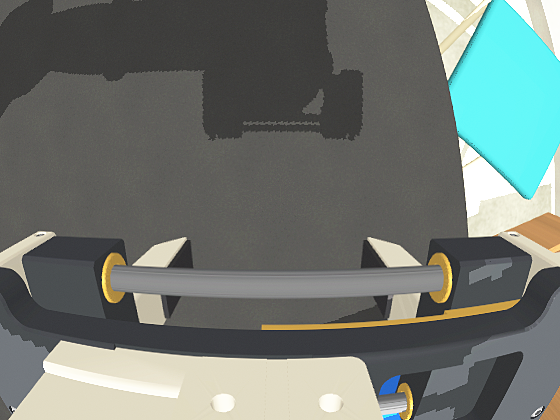

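The move was refused because every row needs all five keys, so this picture shows the same bare bench as before.

Request:
jog_arm --series '[{"dx": -0.05, "dy": -0.029, "dz": -0.012, "yaw": 0, "fingers": 0.0918}, {"dx": -0.05, "dy": -0.029, "dz": -0.012, "yaw": 0, "fingers": 0.0918}, {"dx": -0.05, "dy": -0.029, "dz": -0.012, "yaw": 0, "fingers": 0.0918}, {"dx": -0.05, "dy": -0.029, "dz": -0.012, "yaw": 0, "fingers": 0.0918}, {"dx": -0.05, "dy": -0.029, "dz": -0.012, "yaw": 0, "fingers": 0.0918}]'

```text
time_s: 0.82
eef_pos: [0.366, 0.3981, 0.2872]
eef_rot: [0.407, 3.115, 0.0]
ft_force: [1.8, 0.1, 0.5]
gripper_width: 0.0917
finger_force: 0.0
```

Request:
jog_arm --series '[{"dx": -0.05, "dy": -0.029, "dz": -0.012, "yaw": 0, "fingers": 0.0918}, {"dx": -0.05, "dy": -0.029, "dz": -0.012, "yaw": 0, "fingers": 0.0918}, {"dx": -0.05, "dy": -0.029, "dz": -0.012, "yaw": 0, "fingers": 0.0918}, {"dx": -0.05, "dy": -0.029, "dz": -0.012, "yaw": 0, "fingers": 0.0918}, {"dx": -0.024, "dy": -0.016, "dz": 0, "yaw": 0, "fingers": 0.0918}]'

```text
time_s: 1.45
eef_pos: [0.55, 0.2112, 0.3356]
eef_rot: [0.413, 3.112, -0.0]
ft_force: [-0.5, 0.9, -0.6]
gripper_width: 0.0915
finger_force: 0.0
```

Request:
jog_arm --series '[{"dx": 0, "dy": 0, "dz": 0, "yaw": 0, "fingers": 0.0918}, {"dx": 0, "dy": 0, "dz": 0, "yaw": 0, "fingers": 0.0918}]'

```text
time_s: 1.7
eef_pos: [0.5468, 0.2154, 0.3344]
eef_rot: [-0.406, -3.114, -0.0]
ft_force: [-0.1, 0.3, -0.6]
gripper_width: 0.0915
finger_force: 0.0
```

```bash
python3 - <<'E'
from h import *
p,r=tool();w=camera_info("wrist"); im=read_camera("wrist"); cv2.imwrite("pics/w2.png",im[:,:,::-1])
np.save("w2.npy",[w],allow_pickle=True)
print(p,r.as_rotvec(),proj(w,[.547,.214,.176],True),read_state()["time_s"],read_state()["qpos"].round(2))
E
```

```text
[0.54676705 0.21543863 0.33441017] [-4.05527888e-01 -3.11429130e+00 -4.62441664e-04] [276.51459042 192.29641821] 1.75 [-0.66  0.31  0.27  1.51 -0.08  1.33  0.93]
```

View pics/w2.png

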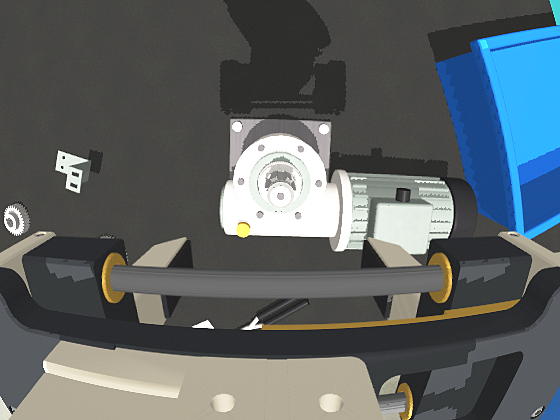

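The shaft tip is at about (280,194), close to where I predicted it. Next I'll put the camera straight above the shaft and lower, to get the axis and spline phase.

Request:
jog_arm --series '[{"dx": -0.035, "dy": 0, "dz": 0.04, "yaw": 0, "fingers": 0.0918}, {"dx": -0.035, "dy": 0, "dz": 0.045, "yaw": 0, "fingers": 0.0918}, {"dx": 0, "dy": 0, "dz": 0.045, "yaw": 0, "fingers": 0.0918}, {"dx": 0, "dy": 0, "dz": 0, "yaw": 0, "fingers": 0.0918}, {"dx": 0, "dy": 0, "dz": 0, "yaw": 0, "fingers": 0.0918}]'

```text
time_s: 2.38
eef_pos: [0.6153, 0.198, 0.2066]
eef_rot: [0.404, 3.114, 0.002]
ft_force: [-0.1, 0.0, 0.3]
gripper_width: 0.0914
finger_force: 0.0
```

```bash
python3 - <<'E'
from h import *
p,r=tool();w=camera_info("wrist"); im=read_camera("wrist"); cv2.imwrite("pics/w3.png",im[:,:,::-1])
np.save("w3.npy",[w],allow_pickle=True)
q=proj(w,[.547,.214,.17],True)
print(p,r.as_rotvec(),q,read_state()["time_s"])
u,v=q.astype(int); u0,v0=max(u-70,0),max(v-60,0)
c=im[v0:v0+120,u0:u0+140,::-1]; cv2.imwrite("pics/w3c.png",cv2.resize(c,None,fx=5,fy=5,interpolation=2)); print(u0,v0)
E
```

```text
[0.61530078 0.19795761 0.20660656] [4.04184470e-01 3.11409074e+00 2.11357956e-03] [275.33330998 119.52541   ] 2.425
205 59
```

View pics/w3c.png

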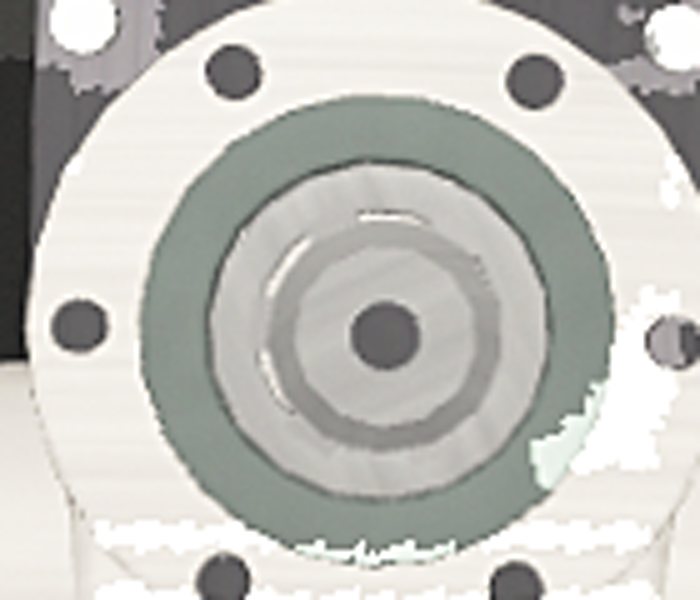

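The shaft's centre hole is at about px (281.6,125.6). Three lit spline ends show at about (283,102), (261,111) and (260,134). I'll compute the axis and phase, then move over to the gear.

```bash
python3 - <<'E'
from h import *
def hole(f,g,lo,hi):
    c=[]
    cn,_=cv2.findContours((g<110).astype(np.uint8)*255,cv2.RETR_LIST,cv2.CHAIN_APPROX_NONE)
    for k in cn:
        (u,v),rr=cv2.minEnclosingCircle(k)
        if np.hypot(u-f[0],v-f[1])<7 and lo<rr<hi: 
            M=cv2.moments(k); c.append((u,v,rr))
    return c
W=[np.load(f"w{i}.npy",allow_pickle=True)[0] for i in(2,3)]
G=[cv2.imread(f"pics/w{i}.png",0) for i in(2,3)]
a=hole((280,194),G[0],1.5,6); b=hole((281.6,125.6),G[1],3,10); print(a,b)
ua=a[0][:2] if a else (280.5,195); ub=b[0][:2] if b else(281.6,125.6)
X,e=tri(ray(W[0],*ua,True),ray(W[1],*ub,True)); print("tip tri",X,e)
C=plane(ray(W[1],*ub,True),.176); print("tip z176",C)
t,s=camera_info("top"),camera_info("scene"); print("top/scene",tri(ray(t,162.5,216),ray(s,385,137)), plane(ray(t,162.5,216),.176))
# washer circle centre check, z .122 ; spline ends
g=G[1]; P=[]
for v in range(85,175):
    for u in range(230,330):
        if g[v,u]>225:
            q=plane(ray(W[1],u,v,True),.158)-C; rr=np.hypot(*q[:2])
            if .0125<rr<.019: P.append((np.degrees(np.arctan2(q[1],q[0])),rr*1e3))
P=np.array(sorted(P)); 
for l in np.split(P,np.where(np.diff(P[:,0])>12)[0]+1): print(len(l),l[:,0].min().round(1),l[:,0].max().round(1),l[:,0].mean().round(1),(l[:,0].mean()%60).round(1),l[:,1].mean().round(1))
print(proj(W[1],C-[0,0,.018],True))
E
```

```text
[] [(281.7978820800781, 125.80850982666016, 6.447330474853516)]
tip tri [0.55160214 0.21682673 0.17172902] [np.float64(0.00011486987039748617), np.float64(0.00011486987039757148)]
tip z176 [0.55149787 0.2166611  0.176     ]
top/scene (array([0.55044682, 0.21476963, 0.1778032 ]), [np.float64(0.0019783541127081864), np.float64(0.001978354112708067)]) [0.54949811 0.21359651 0.176     ]
17 -155.5 -125.9 -140.8 39.2 15.2
7 -94.2 -76.2 -87.1 32.9 15.2
8 158.9 175.6 167.2 47.2 15.0
[281.31588678 125.436308  ]
```

Request:
jog_arm --series '[{"dx": 0, "dy": 0, "dz": -0.06, "yaw": 0, "fingers": 0.0918}, {"dx": 0.02, "dy": -0.05, "dz": -0.03, "yaw": 0, "fingers": 0.0918}, {"dx": 0.0, "dy": -0.06, "dz": 0, "yaw": 0, "fingers": 0.0918}, {"dx": 0, "dy": -0.06, "dz": 0, "yaw": 0, "fingers": 0.0918}, {"dx": 0, "dy": -0.06, "dz": 0, "yaw": 0, "fingers": 0.0918}]'

```text
time_s: 3.05
eef_pos: [0.5367, -0.0219, 0.2976]
eef_rot: [0.405, 3.111, 0.003]
ft_force: [-0.5, -0.3, -0.1]
gripper_width: 0.0918
finger_force: 0.0
```

```bash
python3 - <<'E'
from h import *
p,r=tool(); print(p, r.inv().apply(np.array([.613,-.115,.046])-p))
E
```

```text
[ 0.53670725 -0.0219491   0.29755795] [-0.09648126 -0.07099086  0.25181763]
```

The shaft axis is at about (0.5515, 0.2167), and the tooth phase is about 40° (mod 60) in world. Next I'll take the same kind of view above the gear.

Request:
jog_arm --series '[{"dx": -0.05, "dy": -0.02, "dz": 0.02, "yaw": 0, "fingers": 0.0918}, {"dx": -0.05, "dy": -0.02, "dz": 0.03, "yaw": 0, "fingers": 0.0918}, {"dx": -0.05, "dy": -0.02, "dz": 0.03, "yaw": 0, "fingers": 0.0918}, {"dx": -0.015, "dy": -0.01, "dz": 0.01, "yaw": 0, "fingers": 0.0918}, {"dx": 0, "dy": 0, "dz": 0, "yaw": 0, "fingers": 0.0918}]'

```text
time_s: 3.68
eef_pos: [0.6785, -0.1314, 0.2056]
eef_rot: [0.409, 3.114, -0.001]
ft_force: [0.2, 0.5, -0.1]
gripper_width: 0.0918
finger_force: 0.0
```

```bash
python3 - <<'E'
from h import *
p,r=tool();w=camera_info("wrist"); im=read_camera("wrist"); cv2.imwrite("pics/w4.png",im[:,:,::-1])
np.save("w4.npy",[w],allow_pickle=True); print(p)
E
```

```text
[ 0.67846165 -0.13140393  0.20557396]
```

Request:
jog_arm --series '[{"dx": 0, "dy": 0, "dz": 0.05, "yaw": 0, "fingers": 0.0918}, {"dx": 0, "dy": 0, "dz": 0.05, "yaw": 0, "fingers": 0.0918}, {"dx": 0, "dy": 0, "dz": 0, "yaw": 0, "fingers": 0.0918}, {"dx": 0, "dy": 0, "dz": 0, "yaw": 0, "fingers": 0.0918}]'

```text
time_s: 4.22
eef_pos: [0.6795, -0.13, 0.1081]
eef_rot: [0.405, 3.112, 0.001]
ft_force: [0.4, 0.6, 1.3]
gripper_width: 0.0923
finger_force: 0.0
```

```bash
python3 - <<'E'
from h import *
p,r=tool();w=camera_info("wrist"); im=read_camera("wrist"); cv2.imwrite("pics/w5.png",im[:,:,::-1])
np.save("w5.npy",[w],allow_pickle=True)
q=proj(w,[.613,-.115,.046],True)
print(p,r.as_rotvec(),q,read_state()["time_s"])
L=[]
for n in (4,5):
    w=np.load(f"w{n}.npy",allow_pickle=True)[0]; im=cv2.imread(f"pics/w{n}.png")
    q=proj(w,[.613,-.115,.046],True)
    u,v=q.astype(int); u0,v0=max(u-40,0),max(v-60,0); print(n,q,u0,v0)
    L.append(cv2.resize(im[v0:v0+120,u0:u0+80],None,fx=5,fy=5,interpolation=2))
cv2.imwrite("pics/c5.png",np.hstack(L))
E
```

```text
[ 0.67953135 -0.12998401  0.10805976] [4.04984005e-01 3.11163935e+00 7.32070047e-04] [274.65053472 122.45063429] 4.275
4 [276.90282488 123.09697675] 236 63
5 [274.65053472 122.45063429] 234 62
```

View pics/c5.png

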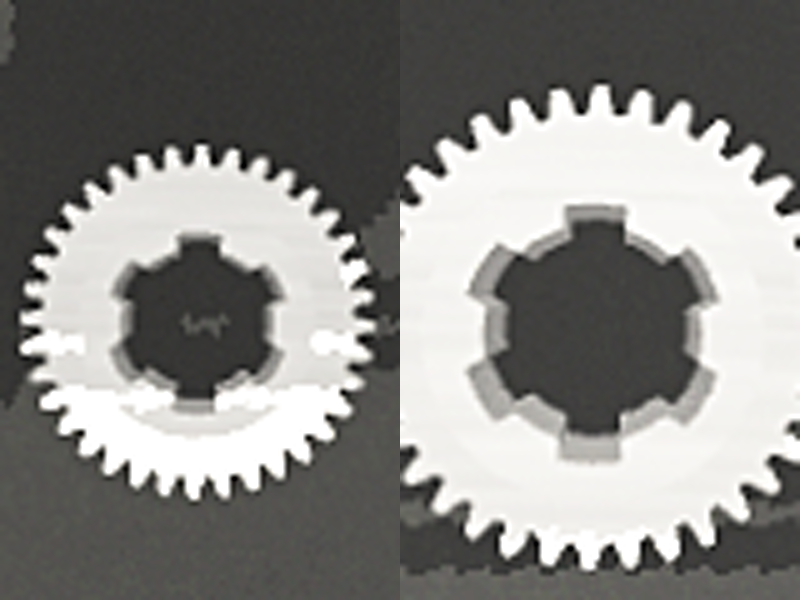

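The gear bore is clear in both views, centred at about px (275,127) in w4 and (273,129) in w5. Next I'll extract its contour, centre, height and slot phase.

```bash
cat > bore.py <<'E'
from h import *
def bore(n,thr,c0,z=.046):
    w=np.load(f"w{n}.npy",allow_pickle=True)[0]; g=cv2.imread(f"pics/w{n}.png",0)
    m=cv2.resize(g,None,fx=4,fy=4,interpolation=cv2.INTER_CUBIC)<thr
    _,lab,st,ce=cv2.connectedComponentsWithStats(m.astype(np.uint8))
    l=lab[int(c0[1]*4+1.5),int(c0[0]*4+1.5)]
    cn=max(cv2.findContours((lab==l).astype(np.uint8),cv2.RETR_EXTERNAL,cv2.CHAIN_APPROX_NONE)[0],key=len)
    (u,v),rr=cv2.minEnclosingCircle(cn); uv=((u+.5)/4-.5,(v+.5)/4-.5)
    Q=np.array([plane(ray(w,(a+.5)/4-.5,(b+.5)/4-.5,True),z) for a,b in cn[:,0]])
    (cx,cy),R0=cv2.minEnclosingCircle((Q[:,:2]*1e4).astype(np.float32)); c=np.array([cx,cy])/1e4
    d=Q[:,:2]-c; rad=np.hypot(*d.T); th=np.arctan2(d[:,1],d[:,0])
    sel=rad>.0163; ph=np.degrees(np.angle(np.exp(6j*th[sel]).mean()))/6
    return w,uv,c,R0/10,ph%60
E
python3 - <<'E'
from bore import *
A=bore(4,190,(275,127)); B=bore(5,210,(273,129)); print(A[1:],B[1:])
print(tri(ray(A[0],*A[1],True),ray(B[0],*B[1],True)))
p,r=tool(); g=B[2]
print("to gear", r.inv().apply([*g,.046]-p))
E
```

```text
((274.9606628417969, 127.30933380126953), array([ 0.61644819, -0.117897  ]), 17.93367156982422, np.float64(43.289877176079806)) ((271.95880126953125, 128.41700744628906), array([ 0.61635259, -0.11770737]), 17.81327667236328, np.float64(43.75325632778525))
(array([ 0.61665148, -0.11798429,  0.03485872]), [np.float64(5.817376985736516e-06), np.float64(5.817376985577372e-06)])
to gear [ 0.0649969  -0.00411347  0.06208865]
```

Bore radius comes out at 17.81 mm against 17.8 at z = 46 mm, and the top/scene triangulation gave 45.5 mm, so the height is consistent. The gear is at (0.6164, -0.1177) with slot phase 43.6°. Next: align and descend.

Request:
jog_arm --series '[{"dx": 0.035, "dy": -0.002, "dz": 0, "yaw": 0, "fingers": 0.0918}, {"dx": 0.03, "dy": -0.002, "dz": 0, "yaw": 0, "fingers": 0.0918}, {"dx": 0, "dy": 0, "dz": 0.03, "yaw": 0, "fingers": 0.0918}, {"dx": 0, "dy": 0, "dz": 0, "yaw": 0, "fingers": 0.0918}, {"dx": 0, "dy": 0, "dz": 0, "yaw": 0, "fingers": 0.0918}]'

```text
time_s: 4.9
eef_pos: [0.6158, -0.1181, 0.0768]
eef_rot: [0.407, 3.112, 0.0]
ft_force: [0.6, -0.3, 0.8]
gripper_width: 0.0914
finger_force: 0.0
```

```bash
python3 - <<'E'
from h import *
p,r=tool(); print(p,r.as_matrix()[:,2].round(4), r.inv().apply(np.array([.6164,-.1178,.017])-p))
E
```

```text
[ 0.61582704 -0.1180727   0.07678237] [ 2.9e-03 -3.0e-04 -1.0e+00] [-0.0003143   0.00038383  0.05978368]
```

Request:
jog_arm --series '[{"dx": -0.0005, "dy": 0.0004, "dz": 0.03, "yaw": 0, "fingers": 0.0918}, {"dx": 0, "dy": 0, "dz": 0.02, "yaw": 0, "fingers": 0.0918}, {"dx": 0, "dy": 0, "dz": 0.009, "yaw": 0, "fingers": 0.0918}, {"dx": 0, "dy": 0, "dz": 0, "yaw": 0, "fingers": 0.0918}, {"dx": 0, "dy": 0, "dz": 0, "yaw": 0, "fingers": 0.0918}]'

```text
time_s: 5.52
eef_pos: [0.6155, -0.1178, 0.0165]
eef_rot: [0.407, 3.114, -0.0]
ft_force: [0.6, -0.2, 0.3]
gripper_width: 0.0918
finger_force: 0.0
```

Request:
jog_arm --series '[{"dx": 0, "dy": 0, "dz": 0, "yaw": 0, "fingers": 0.03}, {"dx": 0, "dy": 0, "dz": 0, "yaw": 0, "fingers": 0.03}, {"dx": 0, "dy": 0, "dz": 0, "yaw": 0, "fingers": 0.03}, {"dx": 0, "dy": 0, "dz": 0, "yaw": 0, "fingers": 0.03}, {"dx": 0, "dy": 0, "dz": 0, "yaw": 0, "fingers": 0.03}]' --grip_force 40

```text
time_s: 6.15
eef_pos: [0.615, -0.1173, 0.0158]
eef_rot: [0.407, 3.115, 0.001]
ft_force: [0.6, 1.9, 0.5]
gripper_width: 0.0466
finger_force: 1.2
```

Request:
jog_arm --series '[{"dx": 0, "dy": 0, "dz": 0, "yaw": 0, "fingers": 0.03}, {"dx": 0, "dy": 0, "dz": 0, "yaw": 0, "fingers": 0.03}, {"dx": 0, "dy": 0, "dz": 0, "yaw": 0, "fingers": 0.03}, {"dx": 0, "dy": 0, "dz": 0, "yaw": 0, "fingers": 0.03}]' --grip_force 40

```text
time_s: 6.65
eef_pos: [0.615, -0.1173, 0.0158]
eef_rot: [0.407, 3.115, 0.001]
ft_force: [0.8, 2.3, 0.5]
gripper_width: 0.0458
finger_force: 40.0
```

Request:
jog_arm --series '[{"dx": 0, "dy": 0, "dz": -0.02, "yaw": 0, "fingers": 0.03}, {"dx": 0, "dy": 0, "dz": -0.03, "yaw": 0, "fingers": 0.03}, {"dx": 0, "dy": 0, "dz": -0.04, "yaw": 0, "fingers": 0.03}, {"dx": 0, "dy": 0, "dz": -0.05, "yaw": 0, "fingers": 0.03}, {"dx": 0, "dy": 0, "dz": -0.05, "yaw": 0, "fingers": 0.03}]' --grip_force 40

```text
time_s: 7.28
eef_pos: [0.614, -0.1181, 0.2081]
eef_rot: [-0.409, -3.114, 0.001]
ft_force: [0.1, -0.3, -4.8]
gripper_width: 0.0457
finger_force: 40.0
```

Request:
jog_arm --series '[{"dx": 0, "dy": 0, "dz": -0.03, "yaw": 0, "fingers": 0.03}, {"dx": 0, "dy": 0, "dz": 0, "yaw": 0, "fingers": 0.03}, {"dx": 0, "dy": 0, "dz": 0, "yaw": 0, "fingers": 0.03}]' --grip_force 40

```text
time_s: 7.65
eef_pos: [0.6138, -0.1175, 0.2344]
eef_rot: [-0.407, -3.113, 0.0]
ft_force: [0.4, -0.6, -4.7]
gripper_width: 0.0456
finger_force: 40.0
```

```bash
python3 - <<'E'
from h import *
p,r=tool();w=camera_info("wrist"); im=read_camera("wrist"); cv2.imwrite("pics/w6.png",im[:,:,::-1])
np.save("w6.npy",[w],allow_pickle=True); s=read_state()
print(p,r.as_matrix().round(4),s["finger_force"],s["ft_force"],s["time_s"])
q=proj(w,r.apply([0,0,-.03])+p,True).astype(int); print(q)
cv2.imwrite("pics/c6.png",cv2.resize(im[max(q[1]-70,0):q[1]+70,q[0]-90:q[0]+90,::-1],None,fx=4,fy=4,interpolation=2))
E
```

```text
[ 0.61380514 -0.117488    0.2344097 ] [[-9.663e-01  2.572e-01 -2.200e-03]
 [ 2.572e-01  9.664e-01  3.000e-04]
 [ 2.200e-03 -3.000e-04 -1.000e+00]] 39.999049744801596 [ 0.62315507  0.43724723 -6.26778072] 7.7
[279 282]
```

View pics/c6.png

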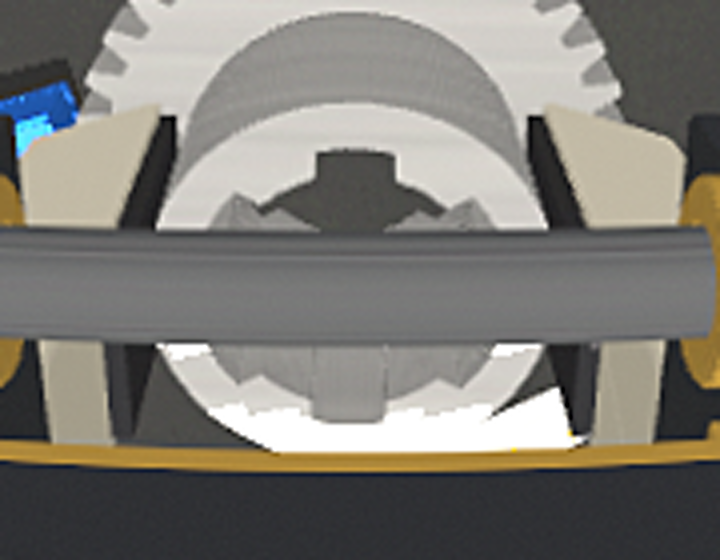

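The gear is held upright and level in the pads. Opposite slot floors are at about px (278,249.5) and (276,317.5). I'll compute its offset and phase in the tool frame.

```bash
python3 - <<'E'
from h import *
w=np.load("w6.npy",allow_pickle=True)[0]; p=np.array([.61380514,-.117488,.2344097]); r=R.from_matrix([[-.9663,.2572,-.0022],[.2572,.9664,.0003],[.0022,-.0003,-1]])
Z=p[2]+.030
a=plane(ray(w,278,249.5,True),Z); b=plane(ray(w,276,317.5,True),Z)
print(np.linalg.norm(a-b), r.inv().apply((a+b)/2-p), np.degrees(np.arctan2(*(a-b)[1::-1]))%60)
# target TCP
c,_=read_state()["eef_pos"],0
for off in(-.0014,0):
    T=np.array([.5515,.2167,0])-r.apply([off,0,0]); print(off,T[:2], r.inv().apply([T[0],T[1],.2344]-np.array(c)))
E
```

```text
0.0347692864748333 [-0.0015161  -0.00099244 -0.03000313] 43.68670059455985
-0.0014 [0.5501471  0.21706008] [ 1.47381241e-01  3.06807096e-01 -2.36276504e-04]
0 [0.5515 0.2167] [ 1.45981248e-01  3.06807095e-01 -2.39358782e-04]
```

Request:
jog_arm --series '[{"dx": 0.02, "dy": 0.045, "dz": 0, "yaw": 0.065, "fingers": 0.03}, {"dx": 0.025, "dy": 0.05, "dz": 0, "yaw": 0, "fingers": 0.03}, {"dx": 0.025, "dy": 0.05, "dz": 0, "yaw": 0, "fingers": 0.03}, {"dx": 0.025, "dy": 0.05, "dz": 0, "yaw": 0, "fingers": 0.03}, {"dx": 0.022, "dy": 0.05, "dz": 0, "yaw": 0, "fingers": 0.03}]'

```text
time_s: 8.32
eef_pos: [0.5776, 0.1531, 0.2339]
eef_rot: [-0.508, -3.098, 0.003]
ft_force: [0.4, -0.3, -4.7]
gripper_width: 0.0456
finger_force: 40.0
```

Request:
jog_arm --series '[{"dx": 0.01, "dy": 0.04, "dz": 0, "yaw": 0, "fingers": 0.03}, {"dx": 0, "dy": 0, "dz": 0, "yaw": 0, "fingers": 0.03}, {"dx": 0, "dy": 0, "dz": 0, "yaw": 0, "fingers": 0.03}, {"dx": 0, "dy": 0, "dz": 0, "yaw": 0, "fingers": 0.03}]'

```text
time_s: 8.82
eef_pos: [0.5823, 0.1909, 0.2351]
eef_rot: [-0.511, -3.099, 0.002]
ft_force: [0.3, -0.0, -3.3]
gripper_width: 0.0456
finger_force: 40.0
```

```bash
cat > to.py <<'E'
from h import *
p,r=tool(); s=read_state()
S=np.array([.5515,.2167,0]); off=np.array([-.0015,-.001,0])
r0=R.from_matrix([[-.9663,.2572,0],[.2572,.9663,0],[0,0,-1]])
d=r.inv().apply(S-p-r.apply(off)); d[2]=0
tx=r.as_matrix()[:,0]; print("pos",p.round(4),"yawdeg",np.degrees(np.arctan2(tx[1],tx[0])).round(2),"was 165.1; z",r.as_matrix()[:,2].round(4))
print("move tool",d.round(4),"gear bottom",p[2]-.0158,"F",s["ft_force"].round(1),"t",s["time_s"],s["qpos"].round(2))
E
python3 to.py
```

```text
pos [0.5823 0.1909 0.2351] yawdeg 161.26 was 165.1; z [-0.001  -0.0012 -1.    ]
move tool [0.0388 0.0158 0.    ] gear bottom 0.21926403130360245 F [ 0.3 -0.  -3.3] t 8.825 [-0.64  0.42  0.34  1.61 -0.15  1.14  0.98]
```

Request:
jog_arm --series '[{"dx": 0.039, "dy": 0.016, "dz": 0, "yaw": 0, "fingers": 0.03}, {"dx": 0, "dy": 0, "dz": 0, "yaw": 0, "fingers": 0.03}, {"dx": 0, "dy": 0, "dz": 0, "yaw": 0, "fingers": 0.03}, {"dx": 0, "dy": 0, "dz": 0, "yaw": 0, "fingers": 0.03}]'

```text
time_s: 9.32
eef_pos: [0.5512, 0.219, 0.2358]
eef_rot: [0.511, 3.099, -0.0]
ft_force: [0.3, 0.3, -5.1]
gripper_width: 0.0457
finger_force: 40.0
```

```bash
python3 to.py; python3 - <<'E'
from h import *
w=camera_info("wrist"); im=read_camera("wrist"); cv2.imwrite("pics/w7.png",im[:,:,::-1]); np.save("w7.npy",[w],allow_pickle=True)
cv2.imwrite("pics/t7.png",read_camera("top")[:,:,::-1]);cv2.imwrite("pics/s7.png",read_camera("scene")[:,:,::-1])
E
```

```text
pos [0.5512 0.219  0.2358] yawdeg 161.28 was 165.1; z [ 5.e-04 -4.e-04 -1.e+00]
move tool [ 0.0006 -0.001   0.    ] gear bottom 0.22004422323527834 F [ 0.3  0.3 -5.1] t 9.325 [-0.7   0.38  0.33  1.66 -0.13  1.12  0.9 ]
```

Request:
jog_arm --series '[{"dx": 0.0006, "dy": -0.001, "dz": 0.02, "yaw": 0, "fingers": 0.03}, {"dx": 0, "dy": 0, "dz": 0.02, "yaw": 0, "fingers": 0.03}, {"dx": 0, "dy": 0, "dz": 0, "yaw": 0, "fingers": 0.03}, {"dx": 0, "dy": 0, "dz": 0, "yaw": 0, "fingers": 0.03}]'

```text
time_s: 9.98
eef_pos: [0.5502, 0.2195, 0.1965]
eef_rot: [0.509, 3.099, 0.001]
ft_force: [0.3, 0.3, -4.0]
gripper_width: 0.0455
finger_force: 40.0
```

```bash
python3 to.py; python3 - <<'E'
from h import *
w=camera_info("wrist"); im=read_camera("wrist")
cv2.imwrite("pics/w8.png",im[:,:,::-1])
cv2.imwrite("pics/c8.png",cv2.resize(im[212:352,189:369,::-1],None,fx=4,fy=4,interpolation=2))
E
```

```text
pos [0.5502 0.2195 0.1965] yawdeg 161.36 was 165.1; z [ 8.e-04  3.e-04 -1.e+00]
move tool [-0.0005 -0.0013  0.    ] gear bottom 0.18065157643671242 F [ 0.3  0.3 -4. ] t 9.975 [-0.7   0.41  0.32  1.72 -0.15  1.04  0.92]
```

Request:
jog_arm --series '[{"dx": -0.0005, "dy": -0.0013, "dz": 0.003, "yaw": 0, "fingers": 0.03}, {"dx": 0, "dy": 0, "dz": 0.004, "yaw": 0, "fingers": 0.03}, {"dx": 0, "dy": 0, "dz": 0.004, "yaw": 0, "fingers": 0.03}, {"dx": 0, "dy": 0, "dz": 0, "yaw": 0, "fingers": 0.03}]'

```text
time_s: 10.52
eef_pos: [0.5495, 0.2181, 0.1843]
eef_rot: [-0.508, -3.1, 0.001]
ft_force: [-0.1, -0.3, -5.8]
gripper_width: 0.0457
finger_force: 40.0
```

```bash
python3 to.py
```

```text
pos [0.5495 0.2181 0.1843] yawdeg 161.39 was 165.1; z [-5.e-04 -3.e-04 -1.e+00]
move tool [-0.0009  0.0004  0.    ] gear bottom 0.16849752590950404 F [-0.1 -0.3 -5.8] t 10.525 [-0.69  0.42  0.31  1.73 -0.15  1.01  0.92]
```

Request:
jog_arm --series '[{"dx": -0.0004, "dy": 0, "dz": 0.003, "yaw": 0, "fingers": 0.03}, {"dx": 0, "dy": 0, "dz": 0.004, "yaw": 0, "fingers": 0.03}, {"dx": 0, "dy": 0, "dz": 0.004, "yaw": 0, "fingers": 0.03}, {"dx": 0, "dy": 0, "dz": 0.002, "yaw": 0, "fingers": 0.03}, {"dx": 0, "dy": 0, "dz": 0, "yaw": 0, "fingers": 0.03}]'

```text
time_s: 11.15
eef_pos: [0.5502, 0.218, 0.1734]
eef_rot: [0.508, 3.1, 0.002]
ft_force: [-7.0, -3.0, 13.4]
gripper_width: 0.0458
finger_force: 40.0
```

```bash
python3 to.py
```

```text
pos [0.5502 0.218  0.1734] yawdeg 161.37 was 165.1; z [ 7.e-04  1.e-03 -1.e+00]
move tool [-0.0001 -0.      0.    ] gear bottom 0.15762932750591432 F [-7.  -3.  13.4] t 11.15 [-0.69  0.44  0.31  1.74 -0.16  0.99  0.93]
```

The gear is resting on the spline ends at about 18 N, with some side load. I'll ease off the side load and turn in small steps, checking after each.

Request:
jog_arm --series '[{"dx": 0.0004, "dy": -0.0004, "dz": -0.0005, "yaw": 0, "fingers": 0.03}, {"dx": 0, "dy": 0, "dz": 0, "yaw": 0.02, "fingers": 0.03}, {"dx": 0, "dy": 0, "dz": 0, "yaw": 0.02, "fingers": 0.03}, {"dx": 0, "dy": 0, "dz": 0, "yaw": 0, "fingers": 0.03}]'

```text
time_s: 11.65
eef_pos: [0.5503, 0.2181, 0.1736]
eef_rot: [0.57, 3.088, 0.002]
ft_force: [-1.1, 0.1, 6.2]
gripper_width: 0.0453
finger_force: 40.0
```

Request:
jog_arm --series '[{"dx": 0, "dy": 0, "dz": 0, "yaw": -0.02, "fingers": 0.03}, {"dx": 0, "dy": 0, "dz": 0, "yaw": -0.03, "fingers": 0.03}, {"dx": 0, "dy": 0, "dz": 0, "yaw": -0.02, "fingers": 0.03}, {"dx": 0, "dy": 0, "dz": 0, "yaw": 0, "fingers": 0.03}]'

```text
time_s: 12.15
eef_pos: [0.5506, 0.2182, 0.1735]
eef_rot: [0.461, 3.105, 0.003]
ft_force: [-0.9, 0.7, 5.9]
gripper_width: 0.0456
finger_force: 40.0
```

```bash
python3 to.py
```

```text
pos [0.5506 0.2182 0.1735] yawdeg 163.11 was 165.1; z [ 0.0024  0.0015 -1.    ]
move tool [ 0.0005 -0.0005  0.    ] gear bottom 0.15773121056866476 F [-0.9  0.7  5.9] t 12.15 [-0.68  0.43  0.3   1.74 -0.15  0.98  0.95]
```

There was no drop across ±2°, so lateral offset is probably using up the spline clearance. I'll go back to the mid yaw, lift slightly onto the plain end and find the centre by probing both sides.

Request:
jog_arm --series '[{"dx": 0, "dy": 0, "dz": -0.003, "yaw": 0.025, "fingers": 0.03}, {"dx": 0.0015, "dy": 0, "dz": 0, "yaw": 0, "fingers": 0.03}, {"dx": 0, "dy": 0, "dz": 0, "yaw": 0, "fingers": 0.03}, {"dx": 0, "dy": 0, "dz": 0, "yaw": 0, "fingers": 0.03}]'

```text
time_s: 12.65
eef_pos: [0.5491, 0.218, 0.1754]
eef_rot: [0.501, 3.1, 0.001]
ft_force: [5.5, -1.2, -5.0]
gripper_width: 0.0456
finger_force: 40.0
```

Request:
jog_arm --series '[{"dx": -0.003, "dy": 0, "dz": 0, "yaw": 0, "fingers": 0.03}, {"dx": 0, "dy": 0, "dz": 0, "yaw": 0, "fingers": 0.03}, {"dx": 0, "dy": 0, "dz": 0, "yaw": 0, "fingers": 0.03}]'

```text
time_s: 13.02
eef_pos: [0.5503, 0.2174, 0.1748]
eef_rot: [-0.5, -3.1, 0.001]
ft_force: [-0.3, -0.2, -4.9]
gripper_width: 0.0453
finger_force: 40.0
```

Request:
jog_arm --series '[{"dx": 0.0015, "dy": 0.0015, "dz": 0, "yaw": 0, "fingers": 0.03}, {"dx": 0, "dy": 0, "dz": 0, "yaw": 0, "fingers": 0.03}, {"dx": 0, "dy": 0, "dz": 0, "yaw": 0, "fingers": 0.03}]'

```text
time_s: 13.4
eef_pos: [0.5499, 0.2191, 0.1752]
eef_rot: [-0.5, -3.101, 0.0]
ft_force: [-0.1, 0.0, -6.1]
gripper_width: 0.0457
finger_force: 40.0
```

Request:
jog_arm --series '[{"dx": 0, "dy": -0.003, "dz": 0, "yaw": 0, "fingers": 0.03}, {"dx": 0, "dy": 0, "dz": 0, "yaw": 0, "fingers": 0.03}, {"dx": 0, "dy": 0, "dz": 0, "yaw": 0, "fingers": 0.03}]'

```text
time_s: 13.78
eef_pos: [0.5495, 0.2174, 0.1755]
eef_rot: [0.499, 3.101, 0.003]
ft_force: [3.1, 6.2, -6.6]
gripper_width: 0.0453
finger_force: 40.0
```

```bash
python3 to.py
```

```text
pos [0.5495 0.2174 0.1755] yawdeg 161.72 was 165.1; z [ 0.0013  0.0015 -1.    ]
move tool [-0.0005  0.0006  0.    ] gear bottom 0.15970095467189846 F [ 3.1  6.2 -6.6] t 13.775 [-0.69  0.43  0.31  1.74 -0.15  0.99  0.93]
```

Probing puts the centre at about TCP (0.5501, 0.2182), and the contacts fit the 0.8 mm clearance. I'll recentre, press about 2 mm beyond contact and sweep slowly.

Request:
jog_arm --series '[{"dx": -0.0004, "dy": 0.0022, "dz": 0, "yaw": 0, "fingers": 0.03}, {"dx": 0, "dy": 0, "dz": 0.003, "yaw": 0, "fingers": 0.03}, {"dx": 0, "dy": 0, "dz": 0.0015, "yaw": 0, "fingers": 0.03}, {"dx": 0, "dy": 0, "dz": 0, "yaw": 0, "fingers": 0.03}]'

```text
time_s: 14.28
eef_pos: [0.5505, 0.2181, 0.1733]
eef_rot: [0.501, 3.1, 0.002]
ft_force: [-7.3, -2.9, 20.0]
gripper_width: 0.0455
finger_force: 40.0
```

Request:
jog_arm --series '[{"dx": 0, "dy": 0, "dz": 0, "yaw": 0.015, "fingers": 0.03}, {"dx": 0, "dy": 0, "dz": 0, "yaw": 0.015, "fingers": 0.03}, {"dx": 0, "dy": 0, "dz": 0, "yaw": 0, "fingers": 0.03}]'

```text
time_s: 14.65
eef_pos: [0.5508, 0.2182, 0.1733]
eef_rot: [0.547, 3.092, 0.003]
ft_force: [-5.7, -2.2, 19.1]
gripper_width: 0.0454
finger_force: 40.0
```

Request:
jog_arm --series '[{"dx": 0, "dy": 0, "dz": 0, "yaw": 0.015, "fingers": 0.03}, {"dx": 0, "dy": 0, "dz": 0, "yaw": 0.015, "fingers": 0.03}, {"dx": 0, "dy": 0, "dz": 0, "yaw": 0.015, "fingers": 0.03}, {"dx": 0, "dy": 0, "dz": 0, "yaw": 0, "fingers": 0.03}]'

```text
time_s: 15.15
eef_pos: [0.5512, 0.2182, 0.1733]
eef_rot: [0.617, 3.078, 0.003]
ft_force: [-4.8, -1.5, 16.9]
gripper_width: 0.0454
finger_force: 40.0
```

```bash
python3 to.py
```

```text
pos [0.5512 0.2182 0.1733] yawdeg 157.35 was 165.1; z [ 0.0027  0.0015 -1.    ]
move tool [ 0.001  -0.0007  0.    ] gear bottom 0.1575277162219426 F [-4.8 -1.5 16.9] t 15.15 [-0.7   0.44  0.33  1.74 -0.17  0.98  0.87]
```

Request:
jog_arm --series '[{"dx": 0.0007, "dy": 0, "dz": 0, "yaw": -0.02, "fingers": 0.03}, {"dx": 0, "dy": 0, "dz": 0, "yaw": -0.02, "fingers": 0.03}, {"dx": 0, "dy": 0, "dz": 0, "yaw": -0.02, "fingers": 0.03}, {"dx": 0, "dy": 0, "dz": 0, "yaw": -0.02, "fingers": 0.03}, {"dx": 0, "dy": 0, "dz": 0, "yaw": 0, "fingers": 0.03}]'

```text
time_s: 15.78
eef_pos: [0.5513, 0.2186, 0.1734]
eef_rot: [0.493, 3.099, 0.004]
ft_force: [-2.5, -0.0, 15.6]
gripper_width: 0.0457
finger_force: 40.0
```

Request:
jog_arm --series '[{"dx": 0, "dy": 0, "dz": 0, "yaw": -0.02, "fingers": 0.03}, {"dx": 0, "dy": 0, "dz": 0, "yaw": -0.02, "fingers": 0.03}, {"dx": 0, "dy": 0, "dz": 0, "yaw": -0.02, "fingers": 0.03}, {"dx": 0, "dy": 0, "dz": 0, "yaw": 0, "fingers": 0.03}]'

```text
time_s: 16.27
eef_pos: [0.5513, 0.2188, 0.1734]
eef_rot: [0.4, 3.112, 0.004]
ft_force: [-2.6, -0.6, 15.3]
gripper_width: 0.0455
finger_force: 40.0
```

```bash
python3 to.py
```

```text
pos [0.5513 0.2188 0.1734] yawdeg 165.37 was 165.1; z [ 0.0041  0.0022 -1.    ]
move tool [ 0.0013 -0.0015  0.    ] gear bottom 0.15758656213021258 F [-2.6 -0.6 15.3] t 16.275 [-0.68  0.43  0.29  1.74 -0.15  0.98  0.99]
```

The tool creeps toward +x under load, so it isn't centred while turning. I'll unload to a light press, recentre to (0.5498, 0.2184) and search again near the nominal angle.

Request:
jog_arm --series '[{"dx": 0.0013, "dy": -0.0008, "dz": -0.003, "yaw": 0.03, "fingers": 0.03}, {"dx": 0, "dy": 0, "dz": 0, "yaw": 0.035, "fingers": 0.03}, {"dx": 0, "dy": 0, "dz": 0, "yaw": 0, "fingers": 0.03}, {"dx": 0, "dy": 0, "dz": 0, "yaw": 0, "fingers": 0.03}]'

```text
time_s: 16.77
eef_pos: [0.5491, 0.2182, 0.174]
eef_rot: [0.501, 3.1, 0.001]
ft_force: [3.9, 1.6, -2.3]
gripper_width: 0.0456
finger_force: 40.0
```

```bash
python3 to.py; python3 - <<'E'
from h import *
p,r=tool(); print("to centre",r.inv().apply(np.array([.5498,.2184,0])-p)[:2].round(4), read_state()["wrist_torque"].round(2))
w=camera_info("wrist"); im=read_camera("wrist"); np.save("w9.npy",[w],allow_pickle=True)
cv2.imwrite("pics/w9.png",im[:,:,::-1])
cv2.imwrite("pics/c9.png",cv2.resize(im[230:330,226:331,::-1],None,fx=6,fy=6,interpolation=2)[:600])
E
```

```text
pos [0.5491 0.2182 0.174 ] yawdeg 161.65 was 165.1; z [ 2.e-03  3.e-04 -1.e+00]
move tool [-0.001   0.0001  0.    ] gear bottom 0.15821749545100672 F [ 3.9  1.6 -2.3] t 16.775 [-0.69  0.43  0.31  1.75 -0.15  0.98  0.93]
to centre [-0.0003  0.0002] [ 0.38 -1.24  0.06]
```

View pics/c9.png

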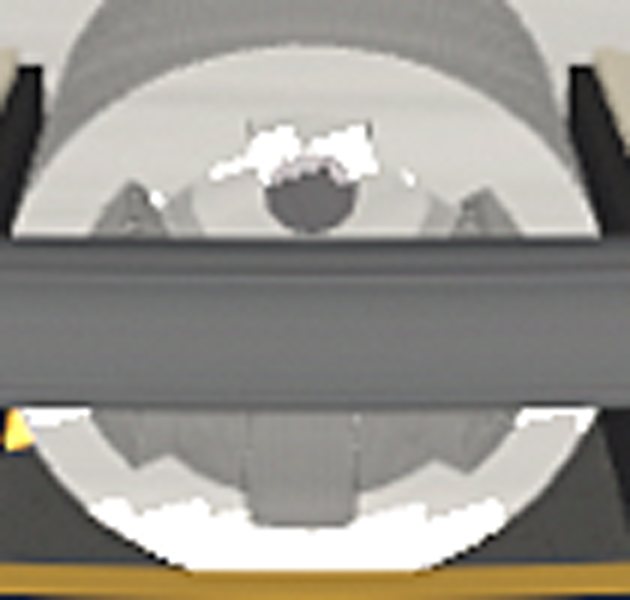

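The last picture shows the shaft's centre hole inside the bore at crop (312,190). The slots are still aligned fore and aft, so the gear has not slipped in the grip. I'll centre it and press lightly.

Request:
jog_arm --series '[{"dx": -0.001, "dy": 0.0007, "dz": 0.0007, "yaw": 0, "fingers": 0.03}, {"dx": 0, "dy": 0, "dz": 0, "yaw": 0, "fingers": 0.03}, {"dx": 0, "dy": 0, "dz": 0, "yaw": 0, "fingers": 0.03}]'

```text
time_s: 17.2
eef_pos: [0.5493, 0.2182, 0.1735]
eef_rot: [0.501, 3.101, -0.0]
ft_force: [0.6, -0.5, 5.7]
gripper_width: 0.0451
finger_force: 40.0
```

```bash
python3 to.py
```

```text
pos [0.5493 0.2182 0.1735] yawdeg 161.65 was 165.1; z [ 1.e-04 -0.e+00 -1.e+00]
move tool [-0.001   0.0002  0.    ] gear bottom 0.1577473624883906 F [ 0.6 -0.5  5.7] t 17.2 [-0.69  0.43  0.31  1.75 -0.15  0.99  0.93]
```

Request:
jog_arm --series '[{"dx": -0.0005, "dy": 0, "dz": 0, "yaw": 0.01, "fingers": 0.03}, {"dx": 0, "dy": 0, "dz": 0, "yaw": 0.01, "fingers": 0.03}, {"dx": 0, "dy": 0, "dz": 0, "yaw": 0.01, "fingers": 0.03}, {"dx": 0, "dy": 0, "dz": 0, "yaw": 0.01, "fingers": 0.03}, {"dx": 0, "dy": 0, "dz": 0, "yaw": 0.01, "fingers": 0.03}]'

```text
time_s: 17.82
eef_pos: [0.5495, 0.2184, 0.1735]
eef_rot: [-0.578, -3.088, -0.0]
ft_force: [-0.4, 0.9, 6.6]
gripper_width: 0.0456
finger_force: 40.0
```

Request:
jog_arm --series '[{"dx": 0, "dy": 0, "dz": 0, "yaw": -0.03, "fingers": 0.03}, {"dx": 0, "dy": 0, "dz": 0, "yaw": -0.03, "fingers": 0.03}, {"dx": 0, "dy": 0, "dz": 0, "yaw": -0.015, "fingers": 0.03}, {"dx": 0, "dy": 0, "dz": 0, "yaw": -0.01, "fingers": 0.03}, {"dx": 0, "dy": 0, "dz": 0, "yaw": -0.015, "fingers": 0.03}]'

```text
time_s: 18.45
eef_pos: [0.5496, 0.218, 0.1735]
eef_rot: [-0.423, -3.113, 0.0]
ft_force: [-0.5, -0.6, 6.6]
gripper_width: 0.0455
finger_force: 40.0
```

```bash
python3 to.py; python3 - <<'E'
# re-check shaft tooth phase from w3 by radius-resolved tooth-edge profile on ring z=.158
from h import *
W=np.load("w3.npy",allow_pickle=True)[0]; g=cv2.imread("pics/w3.png",0)
for C in ([.5515,.21666],):
  for rr in (.0145,.0155,.0163,.0175):
    th=np.arange(-180,180,5); 
    row=[]
    for a in np.radians(th):
        u,v=proj(W,[C[0]+rr*np.cos(a),C[1]+rr*np.sin(a),.158],True)
        row.append(int(cv2.getRectSubPix(g,(1,1),(float(u),float(v)))[0,0]))
    print(rr,row)
E
```

```text
pos [0.5496 0.218  0.1735] yawdeg 164.53 was 165.1; z [-2.e-04  0.e+00 -1.e+00]
move tool [-0.0007  0.0002  0.    ] gear bottom 0.15774167428469835 F [-0.5 -0.6  6.6] t 18.45 [-0.68  0.43  0.3   1.74 -0.15  0.99  0.97]
0.0145 [185, 189, 188, 186, 180, 194, 197, 207, 204, 200, 201, 188, 179, 178, 174, 169, 160, 184, 185, 189, 182, 169, 166, 157, 163, 159, 149, 144, 151, 151, 152, 156, 148, 146, 154, 156, 150, 145, 140, 148, 149, 153, 154, 147, 153, 159, 159, 164, 164, 152, 157, 164, 170, 166, 162, 167, 179, 176, 169, 163, 171, 177, 181, 183, 183, 185, 197, 196, 201, 204, 198, 198]
0.0155 [189, 191, 190, 191, 193, 215, 233, 224, 208, 221, 236, 221, 187, 186, 189, 188, 187, 227, 224, 200, 212, 215, 184, 163, 188, 186, 185, 179, 185, 195, 190, 195, 188, 195, 199, 199, 195, 189, 187, 193, 190, 201, 198, 181, 190, 196, 195, 198, 193, 190, 194, 197, 195, 194, 191, 192, 194, 193, 186, 167, 200, 199, 199, 200, 199, 173, 170, 185, 153, 136, 157, 185]
0.0163 [192, 191, 192, 191, 188, 172, 170, 167, 164, 171, 181, 176, 187, 189, 187, 187, 185, 167, 189, 183, 187, 189, 192, 196, 185, 184, 185, 185, 185, 200, 197, 198, 189, 193, 198, 200, 193, 194, 193, 193, 193, 201, 195, 189, 196, 200, 198, 199, 194, 194, 193, 196, 196, 196, 196, 196, 196, 195, 196, 197, 199, 200, 199, 199, 200, 193, 190, 189, 195, 184, 181, 183]
0.0175 [194, 194, 194, 198, 196, 198, 196, 190, 192, 195, 194, 199, 196, 197, 193, 191, 193, 194, 192, 191, 191, 190, 191, 191, 192, 193, 195, 196, 193, 198, 193, 192, 190, 188, 193, 196, 197, 197, 193, 188, 193, 197, 189, 188, 196, 196, 195, 194, 192, 194, 196, 193, 193, 193, 195, 196, 195, 195, 196, 195, 195, 197, 198, 198, 196, 197, 197, 199, 201, 194, 190, 197]
```

The radial profile shows all horizontal faces at about 190 grey. The white arcs reach only r ≈ 15.5 mm and not 17, so they are the lit shaft wall in the gaps between teeth. The tooth phase is therefore about 10°, and the gear needs about 27° more turn. I'll lift 2 mm and turn.

Request:
jog_arm --series '[{"dx": 0, "dy": 0, "dz": -0.002, "yaw": -0.09, "fingers": 0.03}, {"dx": 0, "dy": 0, "dz": 0, "yaw": -0.12, "fingers": 0.03}, {"dx": 0, "dy": 0, "dz": 0, "yaw": -0.12, "fingers": 0.03}, {"dx": 0, "dy": -0.0006, "dz": 0, "yaw": -0.1, "fingers": 0.03}, {"dx": 0, "dy": 0, "dz": 0, "yaw": 0, "fingers": 0.03}]'

```text
time_s: 19.08
eef_pos: [0.5495, 0.2173, 0.1744]
eef_rot: [0.249, -3.131, 0.001]
ft_force: [4.4, 1.5, -5.8]
gripper_width: 0.0456
finger_force: 40.0
```

```bash
python3 to.py; python3 - <<'E'
from h import *
p,r=tool(); print("to centre",r.inv().apply(np.array([.5494,.2174,0])-p)[:2].round(4),"Ftool",r.inv().apply(read_state()["ft_force"]).round(1))
E
```

```text
pos [0.5495 0.2173 0.1744] yawdeg -170.89 was 165.1; z [-1.e-03 -5.e-04 -1.e+00]
move tool [-0.0006  0.0001  0.    ] gear bottom 0.1585923109323877 F [ 4.4  1.5 -5.8] t 19.075 [-0.61  0.43  0.19  1.74 -0.1   0.99  1.35]
to centre [-0.0001  0.0001] Ftool [-4.6  0.8  5.8]
```

Request:
jog_arm --series '[{"dx": -0.0012, "dy": 0.0002, "dz": 0, "yaw": -0.015, "fingers": 0.03}, {"dx": 0, "dy": 0, "dz": 0.0025, "yaw": 0, "fingers": 0.03}, {"dx": 0, "dy": 0, "dz": 0, "yaw": -0.015, "fingers": 0.03}, {"dx": 0, "dy": 0, "dz": 0, "yaw": -0.015, "fingers": 0.03}, {"dx": 0, "dy": 0, "dz": 0, "yaw": 0, "fingers": 0.03}]'

```text
time_s: 19.7
eef_pos: [0.5508, 0.2181, 0.1726]
eef_rot: [0.322, -3.125, -0.0]
ft_force: [0.6, 0.9, -4.9]
gripper_width: 0.0458
finger_force: 40.0
```

```bash
python3 to.py; python3 -c "
from h import *
p,r=tool();print(r.inv().apply(read_state()['ft_force']).round(1))"
```

```text
pos [0.5508 0.2181 0.1726] yawdeg -168.24 was 165.1; z [-1.e-04  0.e+00 -1.e+00]
move tool [ 0.0011 -0.0005  0.    ] gear bottom 0.15675031016403482 F [ 0.6  0.9 -4.9] t 19.7 [-0.6   0.43  0.18  1.73 -0.09  0.98  1.4 ]
[-0.8  0.7  4.9]
```

The bottom is at 156.8 mm with no upward force, so the splines have meshed. Sliding down.

Request:
jog_arm --series '[{"dx": 0, "dy": 0, "dz": 0.002, "yaw": 0, "fingers": 0.03}, {"dx": 0, "dy": 0, "dz": 0.002, "yaw": 0, "fingers": 0.03}, {"dx": 0, "dy": 0, "dz": 0.002, "yaw": 0, "fingers": 0.03}, {"dx": 0, "dy": 0, "dz": 0.002, "yaw": 0, "fingers": 0.03}, {"dx": 0, "dy": 0, "dz": 0, "yaw": 0, "fingers": 0.03}]'

```text
time_s: 20.32
eef_pos: [0.5508, 0.2181, 0.1643]
eef_rot: [0.322, -3.125, 0.0]
ft_force: [0.2, -0.1, -4.4]
gripper_width: 0.0456
finger_force: 40.0
```

```bash
python3 to.py; python3 -c "
from h import *
p,r=tool();print(r.inv().apply(read_state()['ft_force']).round(1),r.inv().apply(read_state()['wrist_torque']).round(2))"
```

```text
pos [0.5508 0.2181 0.1643] yawdeg -168.25 was 165.1; z [-2.e-04 -2.e-04 -1.e+00]
move tool [ 0.001  -0.0004  0.    ] gear bottom 0.14852712794173784 F [ 0.2 -0.1 -4.4] t 20.325 [-0.6   0.44  0.18  1.74 -0.09  0.97  1.4 ]
[-0.2 -0.2  4.4] [-0.03  0.05  0.01]
```

Request:
jog_arm --series '[{"dx": 0, "dy": 0, "dz": 0.005, "yaw": 0, "fingers": 0.03}, {"dx": 0, "dy": 0, "dz": 0.006, "yaw": 0, "fingers": 0.03}, {"dx": 0, "dy": 0, "dz": 0.006, "yaw": 0, "fingers": 0.03}, {"dx": 0, "dy": 0, "dz": 0.006, "yaw": 0, "fingers": 0.03}, {"dx": 0, "dy": 0, "dz": 0, "yaw": 0, "fingers": 0.03}]' --grip_force 50

```text
time_s: 20.95
eef_pos: [0.5506, 0.218, 0.1409]
eef_rot: [0.322, -3.124, 0.001]
ft_force: [-0.7, -0.4, -5.4]
gripper_width: 0.0455
finger_force: 50.0
```

```bash
python3 to.py
```

```text
pos [0.5506 0.218  0.1409] yawdeg -168.24 was 165.1; z [-8.e-04 -5.e-04 -1.e+00]
move tool [ 0.0007 -0.0004  0.    ] gear bottom 0.12505423715091027 F [-0.7 -0.4 -5.4] t 20.95 [-0.59  0.47  0.18  1.77 -0.1   0.92  1.4 ]
```

Request:
jog_arm --series '[{"dx": 0, "dy": 0, "dz": 0.004, "yaw": 0, "fingers": 0.03}, {"dx": 0, "dy": 0, "dz": 0.004, "yaw": 0, "fingers": 0.03}, {"dx": 0, "dy": 0, "dz": 0.003, "yaw": 0, "fingers": 0.03}, {"dx": 0, "dy": 0, "dz": 0.002, "yaw": 0, "fingers": 0.03}, {"dx": 0, "dy": 0, "dz": 0, "yaw": 0, "fingers": 0.03}]'

```text
time_s: 21.58
eef_pos: [0.551, 0.2182, 0.1296]
eef_rot: [-0.321, 3.124, 0.001]
ft_force: [-5.8, -2.1, 8.0]
gripper_width: 0.0454
finger_force: 50.0
```

```bash
python3 to.py
```

```text
pos [0.551  0.2182 0.1296] yawdeg -168.25 was 165.1; z [ 6.e-04  7.e-04 -1.e+00]
move tool [ 0.0013 -0.0006  0.    ] gear bottom 0.1138425795349284 F [-5.8 -2.1  8. ] t 21.575 [-0.59  0.48  0.17  1.78 -0.1   0.89  1.4 ]
```

Request:
jog_arm --series '[{"dx": 0, "dy": 0, "dz": 0.001, "yaw": 0, "fingers": 0.03}, {"dx": 0, "dy": 0, "dz": 0.001, "yaw": 0, "fingers": 0.03}, {"dx": 0, "dy": 0, "dz": 0, "yaw": 0, "fingers": 0.03}, {"dx": 0, "dy": 0, "dz": 0, "yaw": 0, "fingers": 0.03}, {"dx": 0, "dy": 0, "dz": 0, "yaw": 0, "fingers": 0.03}]'

```text
time_s: 22.2
eef_pos: [0.551, 0.2183, 0.1295]
eef_rot: [-0.321, 3.124, 0.002]
ft_force: [-12.0, -3.3, 28.1]
gripper_width: 0.0453
finger_force: 50.0
```

```bash
python3 to.py; python3 -c "
from h import *
s=read_state();print(abs(s['qd']).max(),s['gripper_width'],s['finger_force'])"
```

```text
pos [0.551  0.2183 0.1295] yawdeg -168.25 was 165.1; z [ 0.0014  0.0015 -1.    ]
move tool [ 0.0016 -0.0008  0.    ] gear bottom 0.11371928635604231 F [-12.   -3.3  28.1] t 22.2 [-0.59  0.48  0.17  1.78 -0.1   0.89  1.41]
0.0016791259736914455 0.04526493301426678 50.00847926130518
```

```bash
python3 -c "
from cell import *
print(job_done())"
```

```text
the job is handed in; nothing more can be done
None
```

The splined gear is meshed on the output shaft and pressed home with the washer bottomed (underside about 114 mm, hub top about 160 mm, so the ring groove is clear); I handed the job in at about 22 s still gripping and pressing with about 30 N, and no verdict was returned.

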